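Turn the tins out of the stock rack

ROBOT

A 6-joint arm with a two-finger parallel gripper is mounted at the origin on a cart in front of the work surface, level with it; the furniture and walls round the work are solid. World frame = base frame: x ahead of the robot, y to its left, z up, the work surface at z = 0. Lengths are in mm, angles in rad, forces in N, time in s.
With the tool pointing down it reaches from about 325 to 925 mm from the base axis. Payload 3.1 kg.
Tool frame: the origin (TCP) lies between the finger pads; the fingertips stand 22 mm ahead of it and the grasp point (between the pads) lies 3 mm ahead of it; z points along the fingers, y is the line along which they close (so a half turn about z gives the same grasp; the last joint's range is limited). The gripper opens to 85 mm and grips with 20 to 120 N. Pads are 22 mm wide; open, the fingers measure 114 mm over their backs; the gripper's body (76 mm by 85 mm) begins 54 mm behind the grasp point. The pads swing forward as they close: fully open they stand 13 mm farther back than shut.
Start: joints at [1.17, 0.217, 1.613, -0, 1.311, -0.112], TCP at [177.982, 599.134, 253.3] pointing down, gripper open.
Joint ranges: [-2.75, 2.75], [-0.78, 2.1], [0.31, 2.55], [-1.13, 4.27], [0.13, 2.63], [-2.58, 2.58]. Speed limits (rad/s): [2.79, 2.79, 3.14, 3.14, 3.14, 3.14].

INTERFACE

Orientations are given as a 3x3 rotation matrix whose columns are the frame's x, y, z axes.
In Python, from station import r, imaging gives the robot as it stands. The module is installed in compiled form; this text tells all that it offers.
- The arm moves only by the tool arm_command, never from a script. Its argument "plan" is a list of rows, each an object of numbers: "ax", "ay", "az": the turn, a rotation vector about the tool's x, y, z in rad; "x", "y", "z": the shift along the tool's x, y, z in cm; "gripper": the finger opening in cm, from 0 to 8.54. In form: [{"ax": .., "ay": .., "az": .., "x": .., "y": .., "z": .., "gripper": ..}, ...]. A call has 1 to 12 rows; each row is the pose to reach, as a shift and turn from the pose commanded when the call began, along the tool's axes at that moment; what a row does not reach only later rows make up. A row lasts 1/10 s, in which the tool goes at most 50 mm and 8.59 degrees, less where a joint would pass 70% of its speed; a pose out of reach is approached as far as the arm can. A call with a gripper value outside its range is refused whole. The fingers move at their own pace and stop on an object; the grip force is fixed at half the most. Time passes only in rows, so rows that repeat a pose let the fingers close. It gives the time, the measured TCP pose, the force, the opening and the grip force at its end, in the units of the state.
- r.sense(): the state, without advancing time (a new reading comes with each control period).
- imaging.read_camera(name): name is "scene" or "top"; returns the picture (384x512x3 uint8, red, green, blue); there is no depth.
- imaging.camera_params(name): a dict with "fx", "fy", "cx", "cy" (pixels), "position" and "rotation" of the camera in the world. Camera axes: x right, y up, looking along -z (the intrinsics and any distortion apply to the point x, -y, -z); pixel columns grow to the right and rows downward; lengths in mm; the calibration is good to about 2 mm. A picture is of the moment at which its call begins. camera_params takes no time and is no camera call.
- r.job_done(): hands the job in; it is judged then, once.
The state is a dict: "clock": time; "q": joint angles; "joint_velocities": joint speeds; "tau": joint torques, N m; "position": TCP position; "orientation": TCP orientation; "ft_force": force on the tool from outside, world axes, zero at the start; "torque": the same for the moment, N m; "finger_gap": opening from 0.0 (shut) to 1.0 (fully open); "grip_force": force on a finger pad.
Only numpy, scipy, OpenCV 4.12 (cv2) and the standard library are available. Lean on these libraries where they do the work, as an engineer would, in place of code of your own. Each camera call takes 0.05 s, during which the arm holds its last target. There are 200 camera calls.

TASK

The three little tins sit lid-down in the footed wooden rack, with a loose metal angle cover lying over them. Holding the cover against the rack so no tin gets out, turn the two upside down together onto the display tray, then lift the rack straight off so that the tins stay standing on the cover with their coloured lids up. Set the empty rack down flat on the bare table, right way up or upside down, and leave the other goods alone.

Things in the scene. Friction and masses are not known exactly. Their poses are not given: they have to be found in the camera images.
- rack: pale wooden rack, loose, 0.22 kg: block 100 (x) x 44 (y) x 30 mm with three round pockets in a row along x, 26.5 wide, 24 deep, on a dark central foot 56 (x) x 28 (y) x 18 mm high. Origin: centre of the foot's underside; z points to the mouths (block: z 18 to 48). Starts on its foot, x roughly along world +y. Stands steadily on its foot, its mouth face or either 44 x 30 end
- cover: loose aluminium angle, 0.11 kg: plate 100 (x) x 44 (y -16 to +28) x 5 mm (z 0 to 5), one skirt 5 thick, 28 deep down its +y edge. Origin on the plate's underside. Starts on the rack, same heading, origin at rack z 48, ends flush, skirt by the rack's +y side with 1 mm play. A grip across y on the block (50 mm, rack y -22 to +28) presses skirt to rack and so holds both
- tray: wooden display tray, fixed to the table, outside 200 (x) x 170 (y) mm, floor 6 mm thick, rim 8 mm wide and 16 mm high all round. Origin: centre of its underside; z up
- tin_red: round aluminium tin, 24 mm across, 22 tall, 30 g, red lid. Origin: centre of the lid's face; z points from lid to plain base: up at the start, when it is lid-down in the rack's pocket at rack x -31.5 mm (lid 24 mm above the rack's origin, out of sight under the cover), down when its lid is up
- tin_yellow: round aluminium tin, 24 mm across, 22 tall, 30 g, yellow lid. Origin: centre of the lid's face; z points from lid to plain base: up at the start, when it is lid-down in the rack's pocket at rack x 0 mm (lid 24 mm above the rack's origin, out of sight under the cover), down when its lid is up
- tin_blue: round aluminium tin, 24 mm across, 22 tall, 30 g, blue lid. Origin: centre of the lid's face; z points from lid to plain base: up at the start, when it is lid-down in the rack's pocket at rack x 31.5 mm (lid 24 mm above the rack's origin, out of sight under the cover), down when its lid is up
- candle_0: candle in a sage green tin, 63 mm across, 43 tall; bystander, origin under its centre
- candle_1: candle in a sage green tin, 60 mm across, 41 tall; bystander, origin under its centre
- pepper_mill: dark turned wooden pepper mill, 55 mm across, 162 tall; bystander, origin under its centre
- matchbox_0: red matchbox 36 x 54 x 14 mm; bystander, origin under its centre
- matchbox_1: dark green matchbox 36 x 54 x 14 mm; bystander, origin under its centre
- soap_2: pale green bar of soap in a paper band, 51 x 75 x 25 mm; bystander, origin under its centre
Not all that is in view belongs to the job. Leave any purple look-alike of the rack alone.

How it is judged (in metres and radians):
On the way:
1. cover and rack lie upside down together in the tray, the cover flat on its floor, the rack on the cover, all three tins still in the rack (angle between each of rack, cover's own z axis and vertical above 3 rad and z of rack in the frame of tray between 0.052 and 0.066 m and z of cover in the frame of tray between 0.006 and 0.016 m and x of cover in the frame of tray between -0.092 and 0.092 m and y of cover in the frame of tray between -0.077 and 0.077 m and z of tin_red in the frame of rack between 0.018 and 0.032 m and y of tin_red in the frame of rack between -0.008 and 0.008 m and x of tin_red in the frame of rack between -0.042 and 0.042 m and z of tin_yellow in the frame of rack between 0.018 and 0.032 m and y of tin_yellow in the frame of rack between -0.008 and 0.008 m and x of tin_yellow in the frame of rack between -0.042 and 0.042 m and z of tin_blue in the frame of rack between 0.018 and 0.032 m and y of tin_blue in the frame of rack between -0.008 and 0.008 m and x of tin_blue in the frame of rack between -0.042 and 0.042 m and angle between the x axis of rack and the x axis of cover, either way round below 0.15 rad and horizontal distance between rack and cover below 0.012 m), for 0.2 s.
At the end, for the whole second after the job is handed in: cover upside down, flat within 8 degrees on the tray's floor inside the rim; all three tins at rest on its plate, lids up within 8 degrees; rack at rest on the bare table, mouth up or down, level within 8 degrees, touching neither tray, cover, tins nor goods; no goods moved over 30 mm (angle between each of cover, tin_red, tin_yellow, tin_blue's own z axis and vertical above 3 rad and z of cover in the frame of tray between 0.006 and 0.016 m and x of cover in the frame of tray between -0.092 and 0.092 m and y of cover in the frame of tray between -0.077 and 0.077 m and z of tin_red in the frame of cover between -0.03 and -0.018 m and x of tin_red in the frame of cover between -0.055 and 0.055 m and y of tin_red in the frame of cover between -0.03 and 0.03 m and linear speed of each of tin_red, tin_yellow, tin_blue, rack, cover below 0.02 m/s and z of tin_yellow in the frame of cover between -0.03 and -0.018 m and x of tin_yellow in the frame of cover between -0.055 and 0.055 m and y of tin_yellow in the frame of cover between -0.03 and 0.03 m and z of tin_blue in the frame of cover between -0.03 and -0.018 m and x of tin_blue in the frame of cover between -0.055 and 0.055 m and y of tin_blue in the frame of cover between -0.03 and 0.03 m and (angle between rack's own z axis and vertical above 3 rad or angle between rack's own z axis and vertical below 0.14 rad) and height (world z) of rack between -0.004 and 0.054 m and contact force between rack and tray below 0.02 N and contact force between rack and cover below 0.02 N and contact force between rack and tin_red below 0.02 N and contact force between rack and tin_yellow below 0.02 N and contact force between rack and tin_blue below 0.02 N and contact force between rack and candle_0 below 0.02 N and contact force between rack and candle_1 below 0.02 N and contact force between rack and pepper_mill below 0.02 N and contact force between rack and matchbox_0 below 0.02 N and contact force between rack and matchbox_1 below 0.02 N and contact force between rack and soap_2 below 0.02 N).
It fails at once if one of the other goods (candles, mill, matchboxes, soap) is moved by more than 30 mm (distance of any of candle_0, candle_1, pepper_mill, matchbox_0, matchbox_1, soap_2 from where it was at the start of the episode above 0.03 m).
It fails at once if the pepper mill is tipped (angle between pepper_mill's own z axis and vertical above 0.5 rad).
It also fails if it takes over 72 s, if anything falls off the work surface, if the arm or the gripper's body presses on something with over 40 N, if the wrist force passes 120 N, or if a joint passes its speed limit or range.

## Working session

There is one attempt and no reset: what is moved stays moved. The work goes in short steps, Python scripts to look and compute and a tool call to move; the robot and the scene stay as the last step left them, time stands still between calls to the robot, and variables do not carry over. Pictures are saved under pics/ and viewed, at most 10 in all, crops included, and the job is handed in when it is done.

Besides the shell and the picture viewer there is one more tool, called after ">>>" as name([rows], argument=value, ...), one row to a line, values as JSON. arm_command: Moves the arm, as the interface text tells. Its arguments: {"type":"object","properties":{"plan":{"type":"array"}},"required":["plan"]}

```bash
mkdir -p pics
python3 - <<'E'
from station import r, imaging
import cv2
for n in("scene","top"):
    im=imaging.read_camera(n); cv2.imwrite(f"pics/{n}0.png",cv2.resize(im[:,:,::-1],(800,600),interpolation=cv2.INTER_CUBIC)); cv2.imwrite(f"pics/{n}0raw.png",im[:,:,::-1])
    print(imaging.camera_params(n))
s=r.sense(); print(s)
E
```

```text
{'fx': 421.541565961861, 'fy': 421.541565961861, 'cx': 255.39074148425448, 'cy': 188.5629509298411, 'position': array([  70.43441342, 1230.29945877,  574.71014209]), 'rotation': array([[-0.90017721,  0.15678895, -0.4063228 ],
       [-0.43498414, -0.37009265,  0.82086553],
       [-0.02167444,  0.91566842,  0.40134968]])}
{'fx': 410.0894423810343, 'fy': 410.0894423810343, 'cx': 257.1787765536257, 'cy': 198.94039217099993, 'position': array([ 403.4878413 ,  241.72893461, 1183.50484761]), 'rotation': array([[-1.44633313e-03,  9.91113581e-01, -1.33010441e-01],
       [-9.99998734e-01, -1.34530171e-03,  8.49440863e-04],
       [ 6.62953201e-04,  1.33011502e-01,  9.91114272e-01]])}
{'clock': 0.1, 'q': array([ 1.16982157e+00,  2.17655714e-01,  1.61479696e+00,  1.45509173e-05,
        1.31128970e+00, -1.12183457e-01]), 'joint_velocities': array([-0.00013289, -0.0017773 , -0.00371526, -0.0002382 , -0.00133932,
       -0.000823  ]), 'tau': array([-6.13938173e-04, -3.98070252e+01, -3.04973102e+01, -1.16568835e-04,
        4.17369578e-03, -3.26416534e-05]), 'position': array([177.68995268, 598.48879212, 252.10089883]), 'orientation': array([[-9.58587630e-01,  2.84796469e-01, -8.52019082e-04],
       [ 2.84797630e-01,  9.58585632e-01, -1.97371903e-03],
       [ 2.54625040e-04, -2.13463566e-03, -9.99997689e-01]]), 'ft_force': array([-0.14029009,  0.34543342,  0.72828096]), 'torque': array([ 0.06383451, -0.00365626,  0.00171423]), 'grip_force': 0.0, 'finger_gap': 0.9976517666316534}
```

View pics/top0.png

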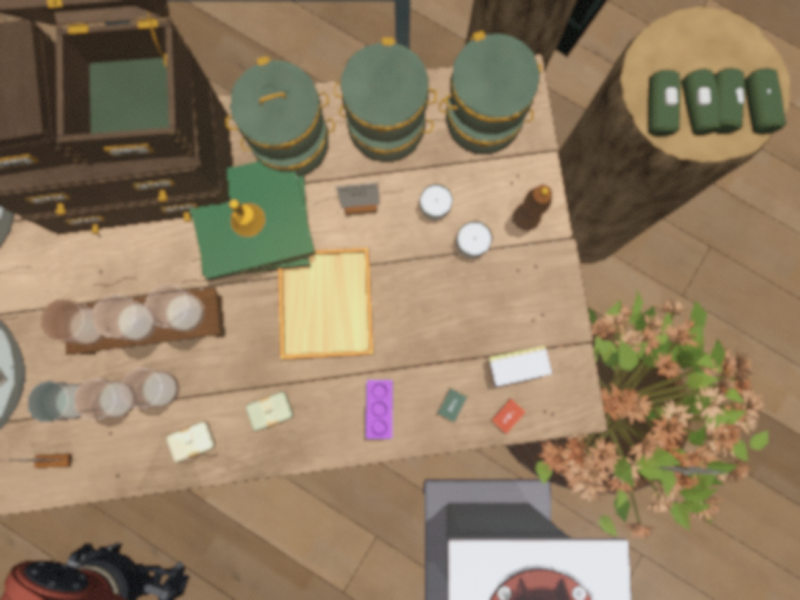

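View pics/scene0.png

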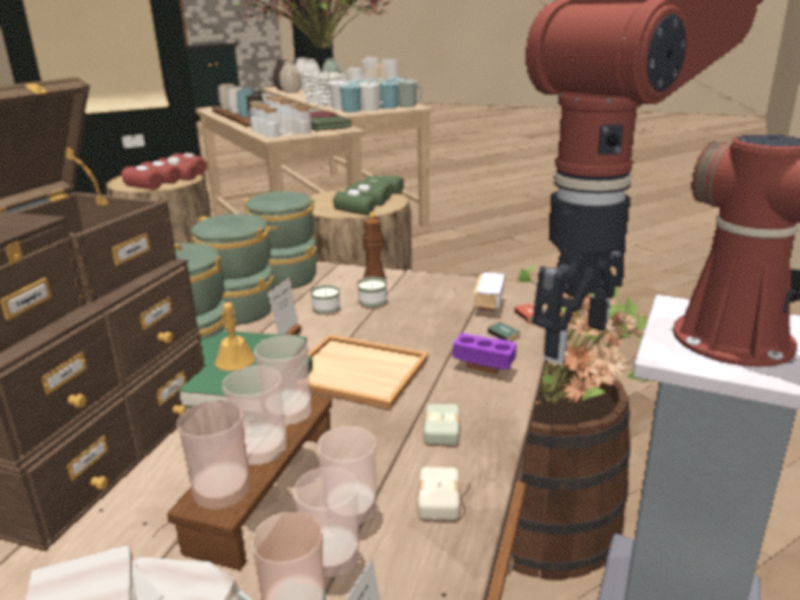

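The assembly candidates are the pale-metal block at (520,367) in the 800 px top view, the purple three-pocket block at (378,409) and the metal card holder at (358,198). The block at (520,367) fits, because it is silver over a pale wood edge and heads along world y. The purple one is the look-alike. The tray is at (325,303), with the matchboxes at (452,404) and (508,415).

```bash
cat > h.py <<'E'
import numpy as np, cv2
from station import r, imaging
def ray(n,u,v,z):
    p=imaging.camera_params(n); d=p["rotation"]@np.array([(u-p["cx"])/p["fx"],-(v-p["cy"])/p["fy"],-1.])
    c=p["position"]; return c+d*(z-c[2])/d[2]
def proj(n,P):
    p=imaging.camera_params(n); q=p["rotation"].T@(np.array(P)-p["position"]); return p["cx"]-p["fx"]*q[0]/q[2], p["cy"]+p["fy"]*q[1]/q[2]
def rect(n,mask,z):
    cs,_=cv2.findContours(mask.astype(np.uint8),cv2.RETR_EXTERNAL,cv2.CHAIN_APPROX_NONE)
    c=max(cs,key=cv2.contourArea); w=np.array([ray(n,*p,z)[:2] for p in c[:,0].astype(float)],np.float32)
    return cv2.minAreaRect(w)
E
python3 - <<'E'
from h import *
im=cv2.imread("pics/top0raw.png"); 
c=im[210:275,270:370]; cv2.imwrite("pics/crop0.png",cv2.resize(c,(800,520),interpolation=cv2.INTER_CUBIC))
hsv=cv2.cvtColor(im,cv2.COLOR_BGR2HSV)
m=np.zeros(im.shape[:2],bool); s=(hsv[...,1]<50)&(hsv[...,2]>140); m[215:255,305:360]=s[215:255,305:360]
print("cover",m.sum(),rect("top",m,53))
m=np.zeros(im.shape[:2],bool); s=(hsv[...,1]>90)&(hsv[...,2]>150)&(abs(hsv[...,0].astype(int)-20)<12); m[150:240,170:245]=s[150:240,170:245]
print("tray",m.sum(),rect("top",m,14))
for y in range(220,256,2): print(y,hsv[y,333],hsv[y,320])
E
```

```text
cover 693 ((455.2549743652344, 32.5196533203125), (49.70640182495117, 106.1224136352539), 12.3839693069458)
tray 1289 ((576.4771118164062, 384.3851623535156), (205.77455139160156, 178.2306365966797), 2.7658185958862305)
220 [ 15  77 193] [ 16  77 192]
222 [ 16  79 185] [ 16  77 192]
224 [ 24  74 192] [ 15  77 186]
226 [ 26  40 217] [ 22  80 169]
228 [120   2 228] [ 28  58 216]
230 [108   5 233] [ 26   9 224]
232 [110   7 233] [114   5 233]
234 [114   5 233] [114   5 233]
236 [108   5 233] [108   5 233]
238 [114   5 233] [108   5 233]
240 [114   5 233] [108   5 233]
242 [120   3 221] [114   5 233]
244 [ 13  38 169] [114   6 230]
246 [ 15  78 182] [  0   7 191]
248 [ 15  77 188] [ 15  77 170]
250 [ 15  79 188] [ 16  79 188]
252 [ 15  77 188] [ 15  79 191]
254 [ 15  79 184] [ 15  79 191]
```

View pics/crop0.png

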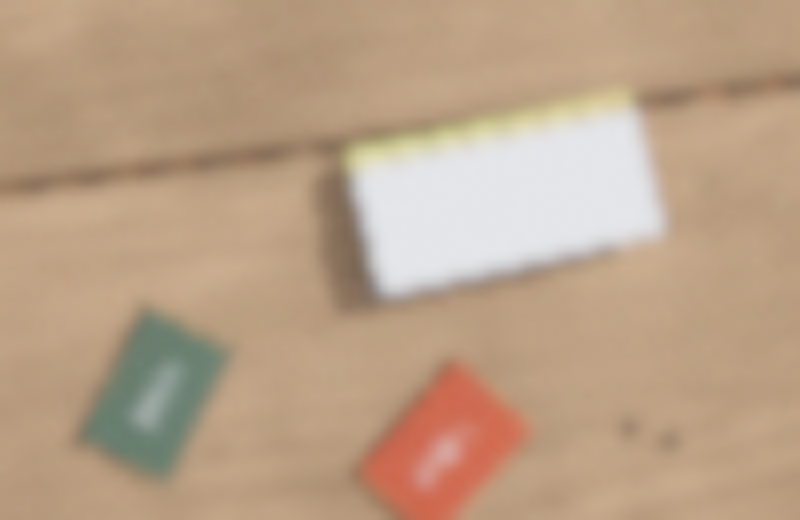

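The crop confirms it: a white metal plate at crop (507,199), i.e. raw (333.4,234.9), with a wood strip on its far edge. Next I'll check that the wrist can do the planned tilted grips.

```bash
cat >> h.py <<'E'
from scipy.spatial.transform import Rotation as Ro
def wrist(R,q1,p):  # q4,q5,q6 for forearm pitch p
    M=Ro.from_euler('ZY',[q1,p]).as_matrix().T@R@Ro.from_euler('z',-np.pi/2).as_matrix()
    q5=np.arccos(M[2,2]); return np.round([np.arctan2(M[1,2],M[0,2]),q5,np.arctan2(M[2,1],-M[2,0])],2)
def pose(psi,a,s=1): # rack x heading psi(deg from world y, ccw); a: tilt deg, >0 points to -rackx; tool y = -s*racky
    t=np.radians(psi); X=np.array([-np.sin(t),np.cos(t),0]); Z=np.array([0,0,1.]); Y=np.cross(Z,X); a=np.radians(a)
    z=-np.sin(a)*X-np.cos(a)*Z; y=-s*Y; return np.c_[np.cross(y,z),y,z]
def rows(P,R): # move in tool axes: cm and rotvec, from commanded ~ measured pose; P is GRASP point
    s=r.sense(); T=s["position"];O=s["orientation"]; t=np.array(P)-3*R[:,2]
    return np.round(O.T@(t-T)/10,2), np.round(Ro.from_matrix(O.T@R).as_rotvec(),3)
E
python3 - <<'E'
from h import *
s=r.sense(); print(wrist(s["orientation"],s["q"][0],s["q"][1]+s["q"][2]),s["q"][3:])
g=ray("top",333.4,234.9,53); print("cover centre",g, "corners",[ray("top",270+u/8,210+v/8,53)[:2].round() for u,v in((350,160),(637,100),(378,300),(665,237))])
for u,v in((565,242),(0,0)): pass
for nm,P,psi in(("rack",g,12.4),("mid",np.array([500,170,50]),12.4),("tray",np.array([576,384,40]),12.4),("tray0",np.array([576,384,40]),33)):
  for a in(45,0,-45):
    R=pose(psi,a); W=P-250*R[:,2]; q1=np.arctan2(W[1],W[0])
    print(nm,a,round(q1,2),[wrist(R,q1,p).tolist() for p in(1.6,1.9,2.2)])
print(rows([g[0]+3,g[1]+120,200],pose(12.4,45)))
print("mbx", [ray("top",270+u/8,210+v/8,14)[:2].round() for u,v in((455,362),(155,310),(230,350))])
E
```

```text
[ 0.    1.31 -0.11] [ 1.45509173e-05  1.31128970e+00 -1.12183457e-01]
cover centre [455.16578581  31.33959159  53.        ] corners [array([469.,  85.]), array([489., -14.]), array([421.,  76.]), array([442., -22.])]
rack 45 0.45 [[-0.77, 1.72, 0.19], [-0.76, 1.5, 0.4], [-0.8, 1.29, 0.61]]
rack 0 0.07 [[0.0, 1.54, -0.15], [0.0, 1.24, -0.15], [-0.0, 0.94, -0.15]]
rack -45 -0.28 [[0.71, 1.89, -0.39], [0.67, 1.66, -0.58], [0.68, 1.43, -0.77]]
mid 45 0.64 [[-0.73, 1.84, 0.33], [-0.7, 1.62, 0.53], [-0.72, 1.39, 0.72]]
mid 0 0.33 [[-0.0, 1.54, 0.11], [0.0, 1.24, 0.11], [0.0, 0.94, 0.11]]
mid -45 -0.0 [[0.77, 1.71, -0.18], [0.76, 1.49, -0.39], [0.81, 1.28, -0.6]]
tray 45 0.8 [[-0.69, 1.95, 0.46], [-0.64, 1.71, 0.65], [-0.63, 1.47, 0.83]]
tray 0 0.59 [[0.0, 1.54, 0.37], [-0.0, 1.24, 0.37], [0.0, 0.94, 0.37]]
tray -45 0.33 [[0.78, 1.47, 0.06], [0.83, 1.26, -0.16], [0.93, 1.07, -0.41]]
tray0 45 0.84 [[-0.76, 1.73, 0.21], [-0.75, 1.52, 0.41], [-0.79, 1.3, 0.63]]
tray0 0 0.59 [[0.0, 1.54, 0.01], [-0.0, 1.24, 0.01], [0.0, 0.94, 0.01]]
tray0 -45 0.34 [[0.77, 1.72, -0.19], [0.76, 1.5, -0.4], [0.8, 1.29, -0.61]]
(array([-39.52, -34.68,   5.06]), array([ 0.416, -0.707,  1.009]))
mbx [array([400.,  44.]), array([418., 150.]), array([404., 123.])]
```

Run:
```python
from h import *
R=pose(12,45); P=np.array([459,32,36.])
print(rows(P-R[:,2]*120,R))
```

```text
(array([-38.95, -38.62,  12.99]), array([ 0.418, -0.706,  1.015]))
```

>>> arm_command([
  {"ax": 0.05,"ay": -0.08,"az": 0.12,"x": -4,"y": -4,"z": 0,"gripper": 7},
  {"ax": 0.42,"ay": -0.71,"az": 1.015,"x": -39,"y": -38.6,"z": 13,"gripper": 7},
  {"ax": 0.42,"ay": -0.71,"az": 1.015,"x": -39,"y": -38.6,"z": 13,"gripper": 7},
  {"ax": 0.42,"ay": -0.71,"az": 1.015,"x": -39,"y": -38.6,"z": 13,"gripper": 7},
  {"ax": 0.42,"ay": -0.71,"az": 1.015,"x": -39,"y": -38.6,"z": 13,"gripper": 7},
  {"ax": 0.42,"ay": -0.71,"az": 1.015,"x": -39,"y": -38.6,"z": 13,"gripper": 7},
  {"ax": 0.42,"ay": -0.71,"az": 1.015,"x": -39,"y": -38.6,"z": 13,"gripper": 7},
  {"ax": 0.42,"ay": -0.71,"az": 1.015,"x": -39,"y": -38.6,"z": 13,"gripper": 7},
  {"ax": 0.42,"ay": -0.71,"az": 1.015,"x": -39,"y": -38.6,"z": 13,"gripper": 7},
  {"ax": 0.42,"ay": -0.71,"az": 1.015,"x": -39,"y": -38.6,"z": 13,"gripper": 7},
  {"ax": 0.42,"ay": -0.71,"az": 1.015,"x": -39,"y": -38.6,"z": 13,"gripper": 7},
  {"ax": 0.42,"ay": -0.71,"az": 1.015,"x": -39,"y": -38.6,"z": 13,"gripper": 7},
])

```text
clock: 1.3
position: [441.4, 114.3, 121.6]
orientation: [[-0.145, 0.979, 0.144], [0.689, 0.204, -0.695], [-0.71, -0.002, -0.704]]
ft_force: [-0.3, -0.2, 0.3]
finger_gap: 0.817
grip_force: 0.0
```

Nearly there, so I'll compute the remaining distance and take a look.

Run:
```python
from h import *
R=pose(12,45); P=np.array([459,32,36.])
im=imaging.read_camera("top")[:,:,::-1]; cv2.imwrite("pics/t1.png",cv2.resize(im[190:290,250:384],(800,597),interpolation=cv2.INTER_CUBIC))
print(rows(P-R[:,2]*30,R),rows(P,R), r.sense()["position"])
```

```text
(array([0.16, 0.03, 8.7 ]), array([-0.004,  0.004, -0.002])) (array([ 0.18,  0.05, 11.7 ]), array([-0.004,  0.004, -0.002])) [441.59424892 114.08531183 121.74336461]
```

View pics/t1.png

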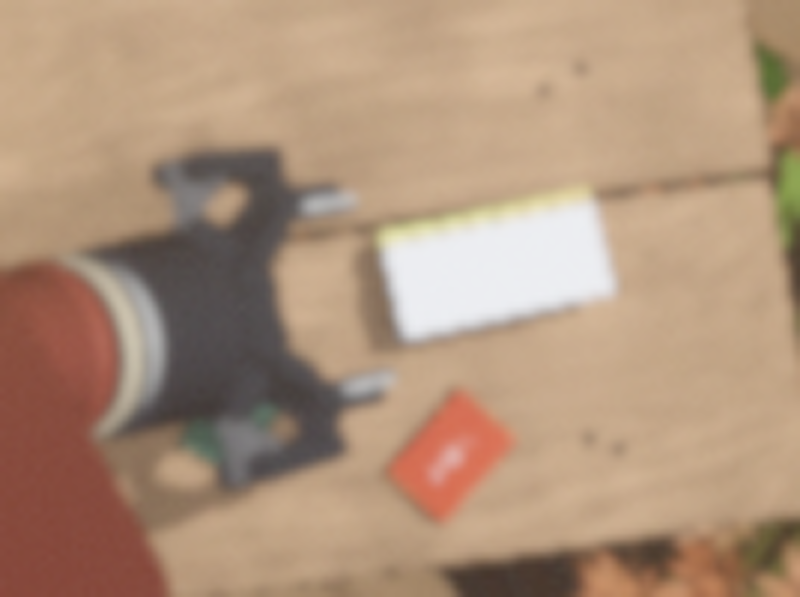

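The gripper straddles the assembly: fingers at (350,200) and (390,380), cover centre at about (500,268). I'll go in and close.

>>> arm_command([
  {"x": 0.1,"z": 3,"gripper": 7},
  {"x": 0.2,"z": 6,"gripper": 7},
  {"x": 0.2,"z": 8.5,"gripper": 7},
  {"x": 0.2,"z": 10,"gripper": 7},
  {"x": 0.2,"z": 11,"gripper": 7},
  {"x": 0.2,"z": 11.7,"gripper": 7},
  {"x": 0.2,"z": 11.7,"gripper": 7},
  {"x": 0.2,"z": 11.7,"gripper": 5.8},
  {"x": 0.2,"z": 11.7,"gripper": 5.4},
  {"x": 0.2,"z": 11.7,"gripper": 5},
  {"x": 0.2,"z": 11.7,"gripper": 4},
  {"x": 0.2,"z": 11.7,"gripper": 4},
])

```text
invalid input at $.plan[0]: expected keys ax, ay, az, x, y, z, gripper
```

>>> arm_command([
  {"gripper": 4},
  {"gripper": 4},
  {"gripper": 4},
])

```text
invalid input at $.plan[0]: expected keys ax, ay, az, x, y, z, gripper
```

>>> arm_command([
  {"ax": 0,"ay": 0,"az": 0,"x": 0.1,"y": 0,"z": 3,"gripper": 7},
  {"ax": 0,"ay": 0,"az": 0,"x": 0.2,"y": 0,"z": 6,"gripper": 7},
  {"ax": 0,"ay": 0,"az": 0,"x": 0.2,"y": 0,"z": 8.5,"gripper": 7},
  {"ax": 0,"ay": 0,"az": 0,"x": 0.2,"y": 0,"z": 10,"gripper": 7},
  {"ax": 0,"ay": 0,"az": 0,"x": 0.2,"y": 0,"z": 11,"gripper": 7},
  {"ax": 0,"ay": 0,"az": 0,"x": 0.2,"y": 0,"z": 11.7,"gripper": 7},
  {"ax": 0,"ay": 0,"az": 0,"x": 0.2,"y": 0,"z": 11.7,"gripper": 7},
  {"ax": 0,"ay": 0,"az": 0,"x": 0.2,"y": 0,"z": 11.7,"gripper": 6},
  {"ax": 0,"ay": 0,"az": 0,"x": 0.2,"y": 0,"z": 11.7,"gripper": 5.4},
  {"ax": 0,"ay": 0,"az": 0,"x": 0.2,"y": 0,"z": 11.7,"gripper": 5},
  {"ax": 0,"ay": 0,"az": 0,"x": 0.2,"y": 0,"z": 11.7,"gripper": 4.6},
  {"ax": 0,"ay": 0,"az": 0,"x": 0.2,"y": 0,"z": 11.7,"gripper": 4},
])

```text
clock: 2.55
position: [458.7, 38.6, 39.9]
orientation: [[-0.145, 0.978, 0.148], [0.69, 0.207, -0.693], [-0.709, 0.002, -0.705]]
ft_force: [-3.8, 4.2, 5.0]
finger_gap: 0.568
grip_force: 62.1
```

>>> arm_command([
  {"ax": 0,"ay": 0,"az": 0,"x": 0,"y": 0,"z": 0,"gripper": 4},
  {"ax": 0,"ay": 0,"az": 0,"x": 0,"y": 0,"z": 0,"gripper": 4},
  {"ax": 0,"ay": 0,"az": 0,"x": 0,"y": 0,"z": 0,"gripper": 4},
])

```text
clock: 2.85
position: [458.7, 38.6, 39.9]
orientation: [[-0.145, 0.978, 0.148], [0.69, 0.207, -0.693], [-0.709, 0.002, -0.705]]
ft_force: [-4.6, 4.2, 5.3]
finger_gap: 0.569
grip_force: 62.1
```

>>> arm_command([
  {"ax": 0,"ay": 0,"az": 0,"x": -0.5,"y": 0,"z": -0.5,"gripper": 4},
  {"ax": 0,"ay": 0,"az": 0,"x": -1.5,"y": 0,"z": -1.5,"gripper": 4},
  {"ax": 0,"ay": 0,"az": 0,"x": -3,"y": 0,"z": -3,"gripper": 4},
  {"ax": 0,"ay": 0,"az": 0,"x": -5,"y": 0,"z": -5,"gripper": 4},
  {"ax": 0,"ay": 0,"az": 0,"x": -7,"y": 0,"z": -7,"gripper": 4},
  {"ax": 0,"ay": 0,"az": 0,"x": -8,"y": 0,"z": -8,"gripper": 4},
  {"ax": 0,"ay": 0,"az": 0,"x": -8,"y": 0,"z": -8,"gripper": 4},
])

```text
clock: 3.55
position: [460.3, 39.2, 154.2]
orientation: [[-0.142, 0.978, 0.152], [0.692, 0.208, -0.691], [-0.708, 0.007, -0.707]]
ft_force: [1.0, -0.9, -4.4]
finger_gap: 0.563
grip_force: 62.1
```

Run:
```python
from h import *
for i,n in enumerate(("scene","top")):
    im=imaging.read_camera(n)[:,:,::-1]; p=r.sense()["position"]; u,v=proj(n,p); u,v=int(u),int(v); c=im[max(v-60,0):v+60,max(u-60,0):u+60]
    c=cv2.resize(c,(400,400),interpolation=cv2.INTER_CUBIC); o=c if i==0 else np.hstack([o,c])
cv2.imwrite("pics/g1.png",o)
print(r.sense()["position"],r.sense()["finger_gap"])
R=pose(12,-45)
print("above stand",rows([500,170,110],R))
```

```text
[458.15915272  38.59307415 151.46407035] 0.563342889997061
above stand (array([11.11,  6.82, -5.54]), array([ 1.000e-03,  1.572e+00, -0.000e+00]))
```

View pics/g1.png

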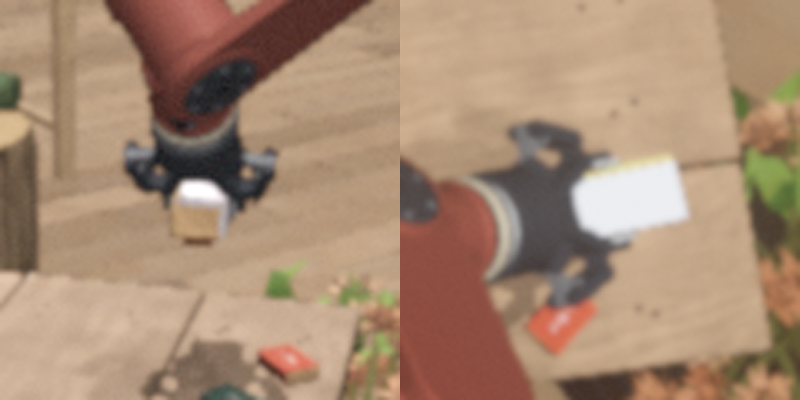

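>>> arm_command([
  {"ax": 0,"ay": 0.1,"az": 0,"x": 0.5,"y": 0.5,"z": -0.4,"gripper": 4},
  {"ax": 0,"ay": 0.24,"az": 0,"x": 1.6,"y": 1,"z": -0.8,"gripper": 4},
  {"ax": 0,"ay": 0.38,"az": 0,"x": 2.7,"y": 1.6,"z": -1.3,"gripper": 4},
  {"ax": 0,"ay": 0.52,"az": 0,"x": 3.8,"y": 2.3,"z": -1.9,"gripper": 4},
  {"ax": 0,"ay": 0.66,"az": 0,"x": 4.9,"y": 3,"z": -2.5,"gripper": 4},
  {"ax": 0,"ay": 0.8,"az": 0,"x": 6,"y": 3.7,"z": -3,"gripper": 4},
  {"ax": 0,"ay": 0.94,"az": 0,"x": 7.1,"y": 4.4,"z": -3.5,"gripper": 4},
  {"ax": 0,"ay": 1.08,"az": 0,"x": 8.2,"y": 5.1,"z": -4.1,"gripper": 4},
  {"ax": 0,"ay": 1.22,"az": 0,"x": 9.2,"y": 5.7,"z": -4.6,"gripper": 4},
  {"ax": 0,"ay": 1.36,"az": 0,"x": 10.1,"y": 6.3,"z": -5,"gripper": 4},
  {"ax": 0,"ay": 1.48,"az": 0,"x": 10.8,"y": 6.6,"z": -5.3,"gripper": 4},
  {"ax": 0,"ay": 1.57,"az": 0,"x": 11.1,"y": 6.8,"z": -5.5,"gripper": 4},
])

```text
clock: 4.85
position: [499.1, 166.6, 109.4]
orientation: [[-0.144, 0.978, -0.15], [0.692, 0.208, 0.691], [0.707, -0.004, -0.707]]
ft_force: [-0.2, 0.3, -4.7]
finger_gap: 0.564
grip_force: 62.2
```

Run:
```python
from h import *
for i,n in enumerate(("scene","top")):
    im=imaging.read_camera(n)[:,:,::-1]; p=r.sense()["position"]; u,v=proj(n,p); u,v=int(u),int(v); c=im[max(v-60,0):v+60,max(u-60,0):u+60]
    c=cv2.resize(c,(400,400),interpolation=cv2.INTER_CUBIC); o=c if i==0 else np.hstack([o,c])
cv2.imwrite("pics/g2.png",o)
s=r.sense(); print(s["position"],s["finger_gap"],s["ft_force"])
R=pose(12,-45)
for z in (62,54): print(z,rows([500,170,z],R))
```

```text
[498.50721001 165.90675235 108.12039551] 0.5646971649775387 [-0.18612475 -0.71909642 -4.58599815]
62 (array([-2.99,  0.26,  3.23]), array([-0.005,  0.003, -0.006]))
54 (array([-3.55,  0.27,  3.8 ]), array([-0.005,  0.003, -0.006]))
```

View pics/g2.png

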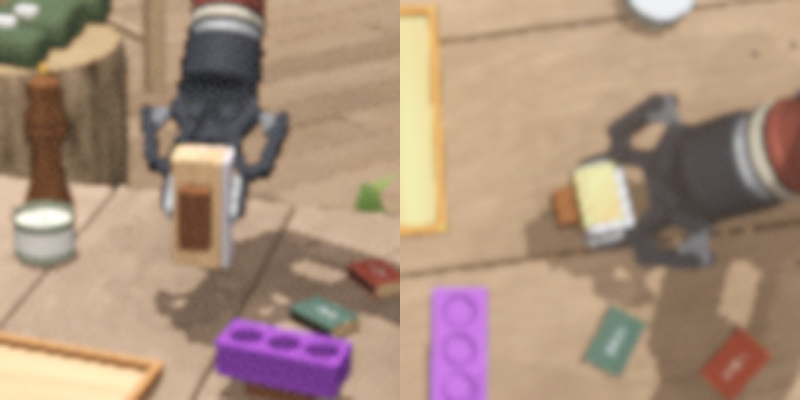

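The rack is held upright, cover toward −y and foot toward +y. Lowering.

>>> arm_command([
  {"ax": 0,"ay": 0,"az": 0,"x": -0.8,"y": 0.1,"z": 0.8,"gripper": 4},
  {"ax": 0,"ay": 0,"az": 0,"x": -1.8,"y": 0.2,"z": 1.8,"gripper": 4},
  {"ax": 0,"ay": 0,"az": 0,"x": -2.6,"y": 0.2,"z": 2.6,"gripper": 4},
  {"ax": 0,"ay": 0,"az": 0,"x": -3,"y": 0.2,"z": 3,"gripper": 4},
  {"ax": 0,"ay": 0,"az": 0,"x": -3.2,"y": 0.2,"z": 3.2,"gripper": 4},
  {"ax": 0,"ay": 0,"az": 0,"x": -3.3,"y": 0.2,"z": 3.3,"gripper": 4},
  {"ax": 0,"ay": 0,"az": 0,"x": -3.4,"y": 0.2,"z": 3.4,"gripper": 4},
  {"ax": 0,"ay": 0,"az": 0,"x": -3.4,"y": 0.2,"z": 3.4,"gripper": 4},
])

```text
clock: 5.75
position: [503.3, 167.7, 64.9]
orientation: [[-0.149, 0.978, -0.145], [0.694, 0.208, 0.69], [0.705, 0.002, -0.709]]
ft_force: [0.6, 0.5, -3.6]
finger_gap: 0.561
grip_force: 62.3
```

>>> arm_command([
  {"ax": 0,"ay": 0,"az": 0,"x": 0,"y": 0,"z": 0,"gripper": 4},
  {"ax": 0,"ay": 0,"az": 0,"x": 0,"y": 0,"z": 0,"gripper": 4},
  {"ax": 0,"ay": 0,"az": 0,"x": -0.15,"y": 0,"z": 0.15,"gripper": 4},
  {"ax": 0,"ay": 0,"az": 0,"x": -0.15,"y": 0,"z": 0.15,"gripper": 4},
])

```text
clock: 6.15
position: [502.9, 167.7, 62.3]
orientation: [[-0.149, 0.978, -0.146], [0.694, 0.208, 0.69], [0.705, 0.001, -0.709]]
ft_force: [-0.6, 0.2, -4.3]
finger_gap: 0.563
grip_force: 62.3
```

>>> arm_command([
  {"ax": 0,"ay": 0,"az": 0,"x": -0.15,"y": 0,"z": 0.15,"gripper": 4},
  {"ax": 0,"ay": 0,"az": 0,"x": -0.3,"y": 0,"z": 0.3,"gripper": 4},
  {"ax": 0,"ay": 0,"az": 0,"x": -0.3,"y": 0,"z": 0.3,"gripper": 4},
  {"ax": 0,"ay": 0,"az": 0,"x": -0.3,"y": 0,"z": 0.3,"gripper": 4},
])

```text
clock: 6.55
position: [502.9, 167.7, 58.1]
orientation: [[-0.148, 0.978, -0.146], [0.693, 0.208, 0.69], [0.705, 0.001, -0.709]]
ft_force: [-0.5, -0.3, -4.3]
finger_gap: 0.56
grip_force: 62.3
```

>>> arm_command([
  {"ax": 0,"ay": 0,"az": 0,"x": -0.1,"y": 0,"z": 0.1,"gripper": 4},
  {"ax": 0,"ay": 0,"az": 0,"x": -0.2,"y": 0,"z": 0.2,"gripper": 4},
  {"ax": 0,"ay": 0,"az": 0,"x": -0.2,"y": 0,"z": 0.2,"gripper": 4},
  {"ax": 0,"ay": 0,"az": 0,"x": -0.2,"y": 0,"z": 0.2,"gripper": 4},
])

```text
clock: 6.95
position: [503.2, 167.7, 55.8]
orientation: [[-0.149, 0.978, -0.145], [0.693, 0.208, 0.69], [0.705, 0.002, -0.709]]
ft_force: [0.2, -1.2, -1.1]
finger_gap: 0.561
grip_force: 62.3
```

>>> arm_command([
  {"ax": 0,"ay": 0,"az": 0,"x": -0.1,"y": 0,"z": 0.1,"gripper": 4},
  {"ax": 0,"ay": 0,"az": 0,"x": -0.1,"y": 0,"z": 0.1,"gripper": 4},
  {"ax": 0,"ay": 0,"az": 0,"x": -0.1,"y": 0,"z": 0.1,"gripper": 5.1},
  {"ax": 0,"ay": 0,"az": 0,"x": -0.1,"y": 0,"z": 0.1,"gripper": 5.3},
  {"ax": 0,"ay": 0,"az": 0,"x": -0.1,"y": 0,"z": 0.1,"gripper": 5.6},
  {"ax": 0,"ay": 0,"az": 0,"x": -0.1,"y": 0,"z": 0.1,"gripper": 6},
  {"ax": 0,"ay": 0,"az": 0,"x": -0.1,"y": 0,"z": 0.1,"gripper": 7},
  {"ax": 0,"ay": 0,"az": 0,"x": -0.1,"y": 0,"z": 0.1,"gripper": 7.5},
  {"ax": 0,"ay": 0,"az": 0,"x": -0.1,"y": 0,"z": 0.1,"gripper": 7.5},
  {"ax": 0,"ay": 0,"az": 0,"x": -0.1,"y": 0,"z": 0.1,"gripper": 7.5},
])

```text
clock: 7.95
position: [503.0, 167.7, 54.0]
orientation: [[-0.149, 0.978, -0.145], [0.693, 0.208, 0.69], [0.705, 0.002, -0.709]]
ft_force: [-0.5, -0.1, -0.5]
finger_gap: 0.877
grip_force: 0.0
```

>>> arm_command([
  {"ax": 0,"ay": 0,"az": 0,"x": 0,"y": 0,"z": -0.6,"gripper": 7.5},
  {"ax": 0,"ay": 0,"az": 0,"x": 0,"y": 0,"z": -1.6,"gripper": 7.5},
  {"ax": 0,"ay": 0,"az": 0,"x": 0,"y": 0,"z": -3,"gripper": 7.5},
  {"ax": 0,"ay": 0,"az": 0,"x": 0,"y": 0,"z": -5,"gripper": 7.5},
  {"ax": 0,"ay": 0,"az": 0,"x": 0,"y": 0,"z": -8,"gripper": 7.5},
  {"ax": 0,"ay": 0,"az": 0,"x": 0,"y": 0,"z": -12,"gripper": 7.5},
  {"ax": 0,"ay": 0,"az": 0,"x": 4,"y": 0,"z": -16,"gripper": 7.5},
  {"ax": 0,"ay": 0,"az": 0,"x": 7,"y": 0,"z": -18,"gripper": 7.5},
  {"ax": 0,"ay": 0,"az": 0,"x": 7,"y": 0,"z": -18,"gripper": 7.5},
])

```text
clock: 8.85
position: [522.9, 90.6, 239.0]
orientation: [[-0.158, 0.978, -0.135], [0.695, 0.207, 0.688], [0.701, 0.015, -0.713]]
ft_force: [0.7, 0.3, 0.7]
finger_gap: 0.876
grip_force: 0.0
```

Run:
```python
from h import *
for i,n in enumerate(("scene","top")):
    im=imaging.read_camera(n)[:,:,::-1]; cv2.imwrite(f"pics/s_{n}.png",im); u,v=proj(n,[503,170,50]); u,v=int(u),int(v); c=im[max(v-50,0):v+50,max(u-50,0):u+50]
    c=cv2.resize(c,(400,400),interpolation=cv2.INTER_CUBIC); o=c if i==0 else np.hstack([o,c]); print(n,u,v)
cv2.imwrite("pics/g3.png",o)
s=r.sense(); print(s["position"])
R=pose(12,45); G=np.array([500.5,179.6,52])
print(rows([505,230,280],R),rows(G-130*R[:,2],R))
```

```text
scene 283 195
top 282 217
[519.82045622  91.03120821 233.15834115]
(array([13.48,  1.46,  6.44]), array([ 0.006, -1.565, -0.   ])) (array([ 7.02, -0.11, 19.18]), array([ 0.006, -1.565, -0.   ]))
```

View pics/g3.png

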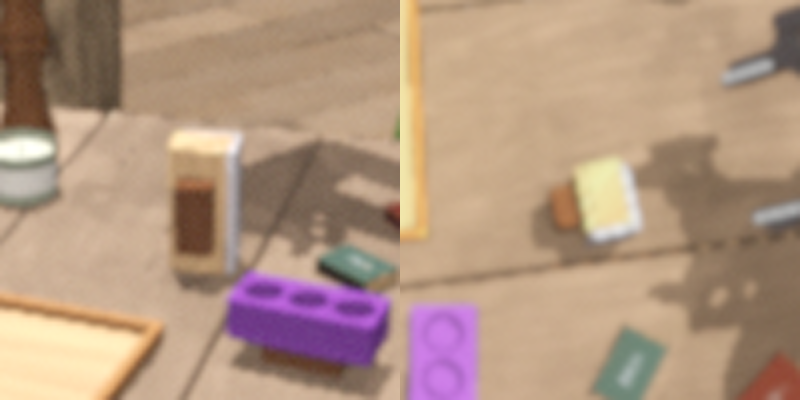

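Rack and cover stand upright together, block top at (599,199) in the right crop. Swinging over to the foot side.

>>> arm_command([
  {"ax": 0,"ay": -0.1,"az": 0,"x": 2,"y": 0.1,"z": -1,"gripper": 7.5},
  {"ax": 0,"ay": -0.24,"az": 0,"x": 4,"y": 0.3,"z": -1,"gripper": 7.5},
  {"ax": 0,"ay": -0.38,"az": 0,"x": 6,"y": 0.5,"z": 0,"gripper": 7.5},
  {"ax": 0,"ay": -0.52,"az": 0,"x": 8,"y": 0.8,"z": 1,"gripper": 7.5},
  {"ax": 0,"ay": -0.66,"az": 0,"x": 10,"y": 1,"z": 2.5,"gripper": 7.5},
  {"ax": 0,"ay": -0.8,"az": 0,"x": 12,"y": 1.2,"z": 4,"gripper": 7.5},
  {"ax": 0,"ay": -0.94,"az": 0,"x": 13,"y": 1.4,"z": 6,"gripper": 7.5},
  {"ax": 0,"ay": -1.08,"az": 0,"x": 13.5,"y": 1.4,"z": 8,"gripper": 7.5},
  {"ax": 0,"ay": -1.22,"az": 0,"x": 14,"y": 1.4,"z": 10,"gripper": 7.5},
  {"ax": 0,"ay": -1.36,"az": 0,"x": 14,"y": 1.2,"z": 12,"gripper": 7.5},
  {"ax": 0,"ay": -1.5,"az": 0,"x": 14,"y": 1,"z": 14,"gripper": 7.5},
  {"ax": 0,"ay": -1.565,"az": 0,"x": 14,"y": 0.8,"z": 15,"gripper": 7.5},
])

```text
clock: 10.15
position: [481.5, 295.0, 218.6]
orientation: [[-0.152, 0.977, 0.146], [0.687, 0.211, -0.695], [-0.71, -0.005, -0.704]]
ft_force: [-0.2, -0.0, -0.3]
finger_gap: 0.881
grip_force: 0.0
```

Run:
```python
from h import *
print("top face",ray("top",281.7,216.7,100))
s=r.sense(); print(s["position"])
R=pose(12,45); G=np.array([500.5,179.6,52])
for k in (100,0): print(rows(G-k*R[:,2],R))
```

```text
top face [501.31521754 175.87536199 100.        ]
[481.54313824 294.98241929 218.62428231]
(array([ 3.57, -0.51,  9.73]), array([-0.002,  0.004,  0.006]))
(array([ 3.61, -0.49, 19.73]), array([-0.002,  0.004,  0.006]))
```

>>> arm_command([
  {"ax": 0,"ay": 0,"az": 0,"x": 3,"y": -0.5,"z": 3,"gripper": 7.5},
  {"ax": 0,"ay": 0,"az": 0.006,"x": 3.6,"y": -0.5,"z": 7,"gripper": 7.5},
  {"ax": 0,"ay": 0,"az": 0.006,"x": 3.6,"y": -0.5,"z": 10,"gripper": 7.5},
  {"ax": 0,"ay": 0,"az": 0.006,"x": 3.6,"y": -0.5,"z": 10.5,"gripper": 7.5},
  {"ax": 0,"ay": 0,"az": 0.006,"x": 3.6,"y": -0.5,"z": 10.5,"gripper": 7.5},
])

```text
clock: 10.65
position: [488.4, 244.3, 121.9]
orientation: [[-0.142, 0.979, 0.144], [0.693, 0.203, -0.692], [-0.707, 0.002, -0.708]]
ft_force: [-0.5, 0.1, 1.2]
finger_gap: 0.878
grip_force: 0.0
```

Run:
```python
from h import *
R=pose(12,45); G=np.array([500.5,179.6,52])
print(rows(G,R))
```

```text
(array([ 0.28, -0.14,  9.29]), array([-0.003, -0.001, -0.005]))
```

>>> arm_command([
  {"ax": 0,"ay": 0,"az": 0,"x": 0.2,"y": -0.1,"z": 2,"gripper": 7.5},
  {"ax": 0,"ay": 0,"az": 0,"x": 0.2,"y": -0.1,"z": 4,"gripper": 7.5},
  {"ax": 0,"ay": 0,"az": 0,"x": 0.2,"y": -0.1,"z": 5,"gripper": 7.5},
  {"ax": 0,"ay": 0,"az": 0,"x": 0.2,"y": -0.1,"z": 5,"gripper": 7.5},
  {"ax": 0,"ay": 0,"az": 0,"x": 0.2,"y": -0.1,"z": 5,"gripper": 7.5},
])

```text
clock: 11.15
position: [496.2, 213.4, 87.7]
orientation: [[-0.139, 0.979, 0.149], [0.696, 0.204, -0.689], [-0.705, 0.008, -0.71]]
ft_force: [0.2, 0.5, 0.5]
finger_gap: 0.877
grip_force: 0.0
```

Run:
```python
from h import *
R=pose(12,45); G=np.array([500.5,179.6,52])
print(rows(G,R))
```

```text
(array([ 0.1 , -0.3 ,  4.62]), array([ 0.003, -0.004, -0.008]))
```

>>> arm_command([
  {"ax": 0,"ay": 0,"az": -0.008,"x": 0.1,"y": -0.3,"z": 1,"gripper": 7.5},
  {"ax": 0,"ay": 0,"az": -0.008,"x": 0.1,"y": -0.3,"z": 2,"gripper": 7.5},
  {"ax": 0,"ay": 0,"az": -0.008,"x": 0.1,"y": -0.3,"z": 3,"gripper": 7.5},
  {"ax": 0,"ay": 0,"az": -0.008,"x": 0.1,"y": -0.3,"z": 4,"gripper": 7.5},
  {"ax": 0,"ay": 0,"az": -0.008,"x": 0.1,"y": -0.3,"z": 4.6,"gripper": 7.5},
  {"ax": 0,"ay": 0,"az": -0.008,"x": 0.1,"y": -0.3,"z": 4.6,"gripper": 7.5},
  {"ax": 0,"ay": 0,"az": -0.008,"x": 0.1,"y": -0.3,"z": 4.6,"gripper": 7.5},
])

```text
clock: 11.85
position: [499.3, 180.7, 53.2]
orientation: [[-0.148, 0.978, 0.147], [0.693, 0.209, -0.69], [-0.705, 0.0, -0.709]]
ft_force: [-0.3, 0.2, -0.2]
finger_gap: 0.881
grip_force: 0.0
```

Run:
```python
from h import *
R=pose(12,45); G=np.array([500.5,179.6,52])
print(rows(G,R))
```

```text
(array([-0.01,  0.1 , -0.12]), array([ 0.001, -0.003,  0.001]))
```

Good to 1 mm. Closing.

>>> arm_command([
  {"ax": 0,"ay": 0,"az": 0,"x": 0,"y": 0.1,"z": -0.1,"gripper": 6.4},
  {"ax": 0,"ay": 0,"az": 0,"x": 0,"y": 0.1,"z": -0.1,"gripper": 5.8},
  {"ax": 0,"ay": 0,"az": 0,"x": 0,"y": 0.1,"z": -0.1,"gripper": 5.4},
  {"ax": 0,"ay": 0,"az": 0,"x": 0,"y": 0.1,"z": -0.1,"gripper": 5.1},
  {"ax": 0,"ay": 0,"az": 0,"x": 0,"y": 0.1,"z": -0.1,"gripper": 4.8},
  {"ax": 0,"ay": 0,"az": 0,"x": 0,"y": 0.1,"z": -0.1,"gripper": 4.4},
  {"ax": 0,"ay": 0,"az": 0,"x": 0,"y": 0.1,"z": -0.1,"gripper": 4},
  {"ax": 0,"ay": 0,"az": 0,"x": 0,"y": 0.1,"z": -0.1,"gripper": 4},
  {"ax": 0,"ay": 0,"az": 0,"x": 0,"y": 0.1,"z": -0.1,"gripper": 4},
])

```text
clock: 12.75
position: [500.3, 182.2, 54.5]
orientation: [[-0.148, 0.978, 0.148], [0.694, 0.21, -0.689], [-0.705, 0.001, -0.709]]
ft_force: [-0.9, 3.4, 4.2]
finger_gap: 0.562
grip_force: 62.1
```

>>> arm_command([
  {"ax": 0,"ay": 0,"az": 0,"x": -0.3,"y": 0,"z": -0.3,"gripper": 4},
  {"ax": 0,"ay": 0,"az": 0,"x": -1,"y": 0,"z": -1,"gripper": 4},
  {"ax": 0,"ay": 0,"az": 0,"x": -2.5,"y": 0,"z": -2.5,"gripper": 4},
  {"ax": 0,"ay": 0,"az": 0,"x": -4.5,"y": 0,"z": -4.5,"gripper": 4},
  {"ax": 0,"ay": 0,"az": 0,"x": -6,"y": 0,"z": -6,"gripper": 4},
  {"ax": 0,"ay": 0,"az": 0,"x": -7,"y": 0,"z": -7,"gripper": 4},
  {"ax": 0,"ay": 0,"az": 0,"x": -7,"y": 0,"z": -7,"gripper": 4},
])

```text
clock: 13.45
position: [501.1, 182.0, 155.0]
orientation: [[-0.146, 0.978, 0.15], [0.695, 0.209, -0.688], [-0.704, 0.004, -0.71]]
ft_force: [0.8, -0.4, -3.8]
finger_gap: 0.557
grip_force: 62.5
```

Run:
```python
from h import *
s=r.sense(); print(s["position"],s["finger_gap"])
R=pose(12,-45)
print(rows([570,378,110],R))
```

```text
[501.05614038 182.00081107 155.00703123] 0.5569420362762
(array([15.49, 10.83, -9.25]), array([0.005, 1.567, 0.002]))
```

>>> arm_command([
  {"ax": 0,"ay": 0.1,"az": 0,"x": 0.6,"y": 0.5,"z": -0.6,"gripper": 4},
  {"ax": 0,"ay": 0.24,"az": 0,"x": 2,"y": 1.5,"z": -1.6,"gripper": 4},
  {"ax": 0,"ay": 0.38,"az": 0,"x": 3.6,"y": 2.6,"z": -2.6,"gripper": 4},
  {"ax": 0,"ay": 0.52,"az": 0,"x": 5.2,"y": 3.7,"z": -3.6,"gripper": 4},
  {"ax": 0,"ay": 0.66,"az": 0,"x": 6.8,"y": 4.8,"z": -4.6,"gripper": 4},
  {"ax": 0,"ay": 0.8,"az": 0,"x": 8.4,"y": 5.9,"z": -5.5,"gripper": 4},
  {"ax": 0,"ay": 0.94,"az": 0,"x": 10,"y": 7,"z": -6.4,"gripper": 4},
  {"ax": 0,"ay": 1.08,"az": 0,"x": 11.5,"y": 8,"z": -7.2,"gripper": 4},
  {"ax": 0,"ay": 1.22,"az": 0,"x": 13,"y": 9,"z": -8,"gripper": 4},
  {"ax": 0,"ay": 1.36,"az": 0,"x": 14.2,"y": 10,"z": -8.6,"gripper": 4},
  {"ax": 0,"ay": 1.48,"az": 0,"x": 15,"y": 10.6,"z": -9,"gripper": 4},
  {"ax": 0,"ay": 1.57,"az": 0,"x": 15.5,"y": 10.8,"z": -9.3,"gripper": 4},
])

```text
clock: 14.65
position: [567.7, 374.3, 106.2]
orientation: [[-0.145, 0.978, -0.152], [0.69, 0.21, 0.693], [0.709, -0.004, -0.705]]
ft_force: [0.7, -0.4, -4.3]
finger_gap: 0.56
grip_force: 62.8
```

Run:
```python
from h import *
s=r.sense(); print(s["position"],s["finger_gap"],s["ft_force"])
for i,n in enumerate(("scene","top")):
    im=imaging.read_camera(n)[:,:,::-1]; p=r.sense()["position"]; u,v=proj(n,p); u,v=int(u),int(v); c=im[max(v-60,0):v+60,max(u-60,0):u+60]
    c=cv2.resize(c,(400,400),interpolation=cv2.INTER_CUBIC); o=c if i==0 else np.hstack([o,c])
cv2.imwrite("pics/g4.png",o)
R=pose(12,-45)
for z in(50,31):print(rows([570,378,z],R))
```

```text
[567.73480196 374.31610439 106.18678822] 0.5602401788161954 [ 0.74437815 -0.36675734 -4.3413806 ]
(array([-3.52,  0.51,  3.79]), array([-0.007,  0.001, -0.006]))
(array([-4.87,  0.53,  5.14]), array([-0.007,  0.001, -0.006]))
```

View pics/g4.png

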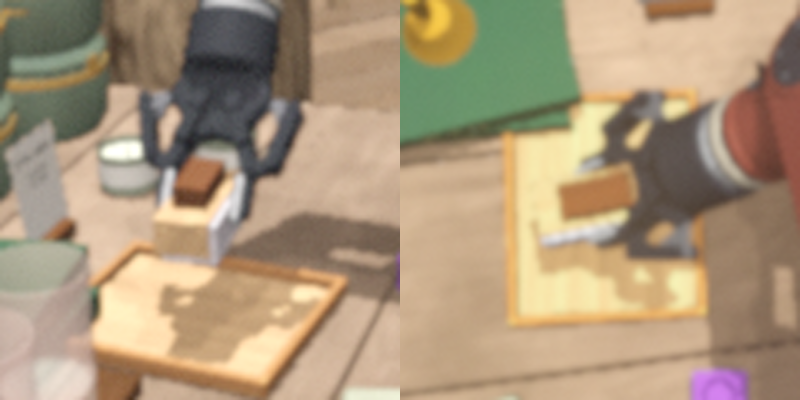

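The upside-down pair is over the tray. Lowering slowly.

>>> arm_command([
  {"ax": 0,"ay": 0,"az": 0,"x": -1,"y": 0.2,"z": 1,"gripper": 4},
  {"ax": -0.005,"ay": 0,"az": -0.005,"x": -2.2,"y": 0.4,"z": 2.4,"gripper": 4},
  {"ax": -0.005,"ay": 0,"az": -0.005,"x": -3.2,"y": 0.5,"z": 3.4,"gripper": 4},
  {"ax": -0.005,"ay": 0,"az": -0.005,"x": -3.8,"y": 0.5,"z": 4,"gripper": 4},
  {"ax": -0.005,"ay": 0,"az": -0.005,"x": -4.2,"y": 0.5,"z": 4.4,"gripper": 4},
  {"ax": -0.005,"ay": 0,"az": -0.005,"x": -4.3,"y": 0.5,"z": 4.5,"gripper": 4},
  {"ax": -0.005,"ay": 0,"az": -0.005,"x": -4.3,"y": 0.5,"z": 4.5,"gripper": 4},
  {"ax": -0.005,"ay": 0,"az": -0.005,"x": -4.3,"y": 0.5,"z": 4.5,"gripper": 4},
])

```text
clock: 15.55
position: [574.1, 378.5, 48.4]
orientation: [[-0.154, 0.978, -0.142], [0.689, 0.209, 0.694], [0.709, 0.009, -0.706]]
ft_force: [0.5, 0.1, -4.3]
finger_gap: 0.561
grip_force: 63.0
```

>>> arm_command([
  {"ax": 0,"ay": 0,"az": 0,"x": -0.1,"y": 0,"z": 0.1,"gripper": 4},
  {"ax": 0,"ay": 0,"az": 0,"x": -0.2,"y": 0,"z": 0.2,"gripper": 4},
  {"ax": 0,"ay": 0,"az": 0,"x": -0.3,"y": 0,"z": 0.3,"gripper": 4},
  {"ax": 0,"ay": 0,"az": 0,"x": -0.3,"y": 0,"z": 0.3,"gripper": 4},
  {"ax": 0,"ay": 0,"az": 0,"x": -0.3,"y": 0,"z": 0.3,"gripper": 4},
])

```text
clock: 16.05
position: [573.5, 378.3, 43.1]
orientation: [[-0.153, 0.978, -0.143], [0.689, 0.209, 0.694], [0.709, 0.007, -0.706]]
ft_force: [-0.1, -0.3, -4.0]
finger_gap: 0.565
grip_force: 63.0
```

>>> arm_command([
  {"ax": 0,"ay": 0,"az": 0,"x": -0.15,"y": 0,"z": 0.15,"gripper": 4},
  {"ax": 0,"ay": 0,"az": 0,"x": -0.3,"y": 0,"z": 0.3,"gripper": 4},
  {"ax": 0,"ay": 0,"az": 0,"x": -0.4,"y": 0,"z": 0.4,"gripper": 4},
  {"ax": 0,"ay": 0,"az": 0,"x": -0.4,"y": 0,"z": 0.4,"gripper": 4},
  {"ax": 0,"ay": 0,"az": 0,"x": -0.4,"y": 0,"z": 0.4,"gripper": 4},
])

```text
clock: 16.55
position: [573.5, 378.4, 37.5]
orientation: [[-0.153, 0.978, -0.143], [0.689, 0.209, 0.694], [0.709, 0.007, -0.706]]
ft_force: [0.1, -0.1, -4.2]
finger_gap: 0.563
grip_force: 63.0
```

>>> arm_command([
  {"ax": 0,"ay": 0,"az": 0,"x": -0.1,"y": 0,"z": 0.1,"gripper": 4},
  {"ax": 0,"ay": 0,"az": 0,"x": -0.2,"y": 0,"z": 0.2,"gripper": 4},
  {"ax": 0,"ay": 0,"az": 0,"x": -0.2,"y": 0,"z": 0.2,"gripper": 4},
  {"ax": 0,"ay": 0,"az": 0,"x": -0.2,"y": 0,"z": 0.2,"gripper": 4},
])

```text
clock: 16.95
position: [573.6, 378.4, 34.7]
orientation: [[-0.153, 0.978, -0.143], [0.689, 0.209, 0.694], [0.709, 0.007, -0.706]]
ft_force: [-0.1, -0.3, -4.6]
finger_gap: 0.562
grip_force: 63.0
```

>>> arm_command([
  {"ax": 0,"ay": 0,"az": 0,"x": -0.1,"y": 0,"z": 0.1,"gripper": 4},
  {"ax": 0,"ay": 0,"az": 0,"x": -0.2,"y": 0,"z": 0.2,"gripper": 4},
  {"ax": 0,"ay": 0,"az": 0,"x": -0.2,"y": 0,"z": 0.2,"gripper": 4},
  {"ax": 0,"ay": 0,"az": 0,"x": -0.2,"y": 0,"z": 0.2,"gripper": 4},
])

```text
clock: 17.35
position: [573.8, 378.5, 34.4]
orientation: [[-0.153, 0.977, -0.145], [0.687, 0.211, 0.696], [0.711, 0.007, -0.703]]
ft_force: [-3.9, -4.9, 6.8]
finger_gap: 0.564
grip_force: 64.4
```

Contact made. Releasing slowly.

>>> arm_command([
  {"ax": 0,"ay": 0,"az": 0,"x": 0,"y": 0,"z": 0,"gripper": 4.9},
  {"ax": 0,"ay": 0,"az": 0,"x": 0,"y": 0,"z": 0,"gripper": 5.1},
  {"ax": 0,"ay": 0,"az": 0,"x": 0,"y": 0,"z": 0,"gripper": 5.3},
  {"ax": 0,"ay": 0,"az": 0,"x": 0,"y": 0,"z": 0,"gripper": 5.8},
  {"ax": 0,"ay": 0,"az": 0,"x": 0,"y": 0,"z": 0,"gripper": 6.4},
  {"ax": 0,"ay": 0,"az": 0,"x": 0,"y": 0,"z": 0,"gripper": 7},
  {"ax": 0,"ay": 0,"az": 0,"x": 0,"y": 0,"z": 0,"gripper": 7.5},
  {"ax": 0,"ay": 0,"az": 0,"x": 0,"y": 0,"z": 0,"gripper": 7.5},
  {"ax": 0,"ay": 0,"az": 0,"x": 0,"y": 0,"z": 0,"gripper": 7.5},
])

```text
clock: 18.25
position: [573.6, 378.4, 31.9]
orientation: [[-0.153, 0.978, -0.143], [0.689, 0.209, 0.694], [0.709, 0.007, -0.706]]
ft_force: [0.2, -0.3, 0.4]
finger_gap: 0.879
grip_force: 0.0
```

>>> arm_command([
  {"ax": 0,"ay": 0,"az": 0,"x": 0,"y": 0,"z": -0.6,"gripper": 7.5},
  {"ax": 0,"ay": 0,"az": 0,"x": 0,"y": 0,"z": -1.6,"gripper": 7.5},
  {"ax": 0,"ay": 0,"az": 0,"x": 0,"y": 0,"z": -3,"gripper": 7.5},
  {"ax": 0,"ay": 0,"az": 0,"x": 0,"y": 0,"z": -5,"gripper": 7.5},
  {"ax": 0,"ay": 0,"az": 0,"x": 0,"y": 0,"z": -8,"gripper": 7.5},
  {"ax": 0,"ay": 0,"az": 0,"x": 0,"y": 0,"z": -11,"gripper": 7.5},
  {"ax": 0,"ay": 0,"az": 0,"x": 1,"y": 0,"z": -15,"gripper": 7.5},
  {"ax": 0,"ay": 0,"az": 0,"x": 1,"y": 0,"z": -18,"gripper": 7.5},
  {"ax": 0,"ay": 0,"az": 0,"x": 1,"y": 0,"z": -18,"gripper": 7.5},
  {"ax": 0,"ay": 0,"az": 0,"x": 1,"y": 0,"z": -18,"gripper": 7.5},
])

```text
clock: 19.25
position: [598.9, 259.1, 167.5]
orientation: [[-0.154, 0.978, -0.14], [0.689, 0.208, 0.694], [0.708, 0.01, -0.706]]
ft_force: [0.5, 0.7, -0.7]
finger_gap: 0.877
grip_force: 0.0
```

Run:
```python
from h import *
for i,n in enumerate(("scene","top")):
    im=imaging.read_camera(n)[:,:,::-1]; cv2.imwrite(f"pics/f_{n}.png",im); u,v=proj(n,[573,380,40]); u,v=int(u),int(v); c=im[v-50:v+50,u-50:u+50]; print(n,u-50,v-50)
    c=cv2.resize(c,(400,400),interpolation=cv2.INTER_CUBIC); o=c if i==0 else np.hstack([o,c])
cv2.imwrite("pics/g5.png",o)
hsv=cv2.cvtColor(im,cv2.COLOR_BGR2HSV); m=np.zeros(hsv.shape[:2],bool); u,v=map(int,proj("top",[573,380,40]))
m[v-20:v+20,u-25:u+25]=((hsv[...,2]<165)&(hsv[...,1]>110))[v-20:v+20,u-25:u+25]
print("foot",m.sum(),rect("top",m,59),r.sense()["position"])
```

```text
scene 178 174
top 157 143Traceback (most recent call last):
  File "<stdin>", line 8, in <module>
  File "h.py", line 10, in rect
    c=max(cs,key=cv2.contourArea); w=np.array([ray(n,*p,z)[:2] for p in c[:,0].astype(float)],np.float32)
ValueError: max() iterable argument is empty
```

View pics/g5.png

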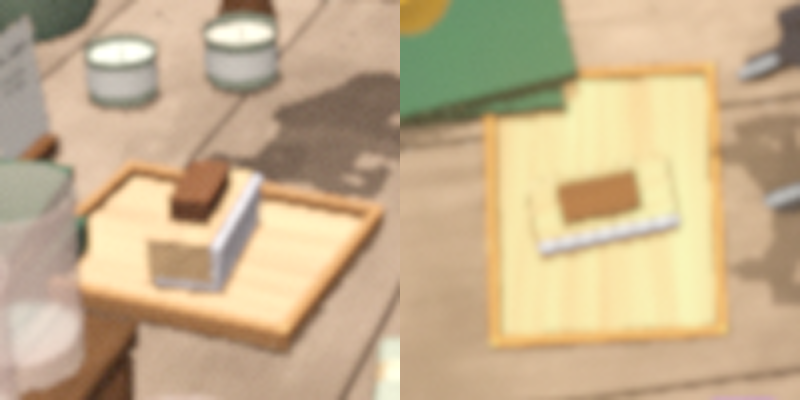

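The pair lies flat in the tray with the foot up, foot centre at (600,196) in the right crop. Next I'll grip the foot from above.

Run:
```python
from h import *
cr=[(559,185),(634,171),(640,207),(567,222)]
w=np.array([ray("top",157+(u-400)/4,143+v/4,59)[:2] for u,v in cr]); print(w.round(),w.mean(0))
for a,b in((1,0),(2,3)): d=w[b]-w[a]; print(np.degrees(np.arctan2(-d[0],d[1])))
R=pose(12,0); print(rows([575,382,160],R),r.sense()["position"])
```

```text
[[582. 408.]
 [592. 357.]
 [566. 352.]
 [556. 402.]] [573.85199001 379.8559908 ]
10.662118663939806
11.682436605498552
(array([8.56, 0.41, 8.91]), array([ 0.004, -0.788,  0.004])) [596.8420234  260.33590153 165.112917  ]
```

>>> arm_command([
  {"ax": 0,"ay": -0.1,"az": 0,"x": 3,"y": 0,"z": -3,"gripper": 5.5},
  {"ax": 0,"ay": -0.25,"az": 0,"x": 5,"y": 0.1,"z": -1,"gripper": 5.5},
  {"ax": 0,"ay": -0.4,"az": 0,"x": 7,"y": 0.2,"z": 2,"gripper": 5.5},
  {"ax": 0,"ay": -0.55,"az": 0,"x": 8,"y": 0.3,"z": 5,"gripper": 5.5},
  {"ax": 0,"ay": -0.7,"az": 0,"x": 8.5,"y": 0.4,"z": 8,"gripper": 5.5},
  {"ax": 0,"ay": -0.788,"az": 0,"x": 8.5,"y": 0.4,"z": 8.9,"gripper": 5.5},
  {"ax": 0,"ay": -0.788,"az": 0,"x": 8.5,"y": 0.4,"z": 8.9,"gripper": 5.5},
  {"ax": 0,"ay": -0.788,"az": 0,"x": 8.5,"y": 0.4,"z": 8.9,"gripper": 5.5},
  {"ax": 0,"ay": -0.788,"az": 0,"x": 8.5,"y": 0.4,"z": 8.9,"gripper": 5.5},
])

```text
clock: 20.25
position: [576.2, 380.1, 163.0]
orientation: [[-0.208, 0.978, 0.006], [0.978, 0.208, 0.001], [-0.0, 0.006, -1.0]]
ft_force: [0.1, -0.1, -1.0]
finger_gap: 0.649
grip_force: 0.0
```

Run:
```python
from h import *
s=r.sense(); print(s["position"],s["finger_gap"])
R=pose(12,0)
for z in(90,64): print(rows([575,382,z],R))
```

```text
[576.23793598 380.14925758 162.96087251] 0.6488626837108263
(array([ 0.21, -0.13,  7.  ]), array([0.006, 0.   , 0.   ]))
(array([ 0.21, -0.14,  9.6 ]), array([0.006, 0.   , 0.   ]))
```

>>> arm_command([
  {"ax": 0.006,"ay": 0,"az": 0,"x": 0.2,"y": -0.1,"z": 3,"gripper": 5.5},
  {"ax": 0.006,"ay": 0,"az": 0,"x": 0.2,"y": -0.1,"z": 6,"gripper": 5.5},
  {"ax": 0.006,"ay": 0,"az": 0,"x": 0.2,"y": -0.1,"z": 7.5,"gripper": 5.5},
  {"ax": 0.006,"ay": 0,"az": 0,"x": 0.2,"y": -0.1,"z": 8.3,"gripper": 5.5},
  {"ax": 0.006,"ay": 0,"az": 0,"x": 0.2,"y": -0.1,"z": 8.8,"gripper": 5.5},
  {"ax": 0.006,"ay": 0,"az": 0,"x": 0.2,"y": -0.1,"z": 9,"gripper": 5.5},
  {"ax": 0.006,"ay": 0,"az": 0,"x": 0.2,"y": -0.1,"z": 9,"gripper": 5.5},
  {"ax": 0.006,"ay": 0,"az": 0,"x": 0.2,"y": -0.1,"z": 9,"gripper": 5.5},
])

```text
clock: 21.05
position: [576.2, 383.9, 74.9]
orientation: [[-0.209, 0.978, 0.003], [0.978, 0.209, 0.001], [0.0, 0.004, -1.0]]
ft_force: [-0.8, 0.3, 0.9]
finger_gap: 0.639
grip_force: 0.0
```

>>> arm_command([
  {"ax": 0,"ay": 0,"az": 0,"x": 0,"y": -0.1,"z": 0.3,"gripper": 5.5},
  {"ax": 0,"ay": 0,"az": 0,"x": 0,"y": -0.1,"z": 0.6,"gripper": 5.5},
  {"ax": 0,"ay": 0,"az": 0,"x": 0,"y": -0.1,"z": 0.8,"gripper": 5},
  {"ax": 0,"ay": 0,"az": 0,"x": 0,"y": -0.1,"z": 0.8,"gripper": 4.5},
  {"ax": 0,"ay": 0,"az": 0,"x": 0,"y": -0.1,"z": 0.8,"gripper": 4},
  {"ax": 0,"ay": 0,"az": 0,"x": 0,"y": -0.1,"z": 0.8,"gripper": 3.6},
  {"ax": 0,"ay": 0,"az": 0,"x": 0,"y": -0.1,"z": 0.8,"gripper": 3.3},
  {"ax": 0,"ay": 0,"az": 0,"x": 0,"y": -0.1,"z": 0.8,"gripper": 3},
  {"ax": 0,"ay": 0,"az": 0,"x": 0,"y": -0.1,"z": 0.8,"gripper": 2.8},
  {"ax": 0,"ay": 0,"az": 0,"x": 0,"y": -0.1,"z": 0.8,"gripper": 2.4},
  {"ax": 0,"ay": 0,"az": 0,"x": 0,"y": -0.1,"z": 0.8,"gripper": 2},
  {"ax": 0,"ay": 0,"az": 0,"x": 0,"y": -0.1,"z": 0.8,"gripper": 2},
])

```text
clock: 22.25
position: [575.3, 383.4, 66.3]
orientation: [[-0.209, 0.978, 0.004], [0.978, 0.209, 0.001], [-0.0, 0.004, -1.0]]
ft_force: [1.9, -0.0, 2.0]
finger_gap: 0.308
grip_force: 59.9
```

>>> arm_command([
  {"ax": 0,"ay": 0,"az": 0,"x": 0,"y": 0,"z": -0.2,"gripper": 2},
  {"ax": 0,"ay": 0,"az": 0,"x": 0,"y": 0,"z": -0.6,"gripper": 2},
  {"ax": 0,"ay": 0,"az": 0,"x": 0,"y": 0,"z": -1.1,"gripper": 2},
  {"ax": 0,"ay": 0,"az": 0,"x": 0,"y": 0,"z": -1.6,"gripper": 2},
  {"ax": 0,"ay": 0,"az": 0,"x": 0,"y": 0,"z": -2.1,"gripper": 2},
  {"ax": 0,"ay": 0,"az": 0,"x": 0,"y": 0,"z": -2.6,"gripper": 2},
  {"ax": 0,"ay": 0,"az": 0,"x": 0,"y": 0,"z": -3.2,"gripper": 2},
  {"ax": 0,"ay": 0,"az": 0,"x": 0,"y": 0,"z": -4,"gripper": 2},
  {"ax": 0,"ay": 0,"az": 0,"x": 0,"y": 0,"z": -5,"gripper": 2},
  {"ax": 0,"ay": 0,"az": 0,"x": 0,"y": 0,"z": -6.5,"gripper": 2},
  {"ax": 0,"ay": 0,"az": 0,"x": 0,"y": 0,"z": -8,"gripper": 2},
  {"ax": 0,"ay": 0,"az": 0,"x": 0,"y": 0,"z": -8,"gripper": 2},
])

```text
clock: 23.45
position: [576.6, 384.5, 150.2]
orientation: [[-0.209, 0.978, 0.008], [0.978, 0.209, 0.003], [0.002, 0.009, -1.0]]
ft_force: [0.2, 0.2, -1.8]
finger_gap: 0.314
grip_force: 59.5
```

Run:
```python
from h import *
s=r.sense(); print(s["position"],s["finger_gap"],s["ft_force"])
R=pose(12,0)
for z in(140,60): print(rows([510,170,z],R))
```

```text
[576.63875332 384.47250848 150.20090751] 0.313616135286949 [ 0.17499784  0.18403919 -1.82695417]
(array([-19.58, -11.01,   0.59]), array([ 0.009, -0.002,  0.002]))
(array([-19.59, -11.08,   8.59]), array([ 0.009, -0.002,  0.002]))
```

Only the rack's weight, about 2 N, is on the tool. Carrying it to the bare table at (510,170).

>>> arm_command([
  {"ax": 0,"ay": 0,"az": 0,"x": -1,"y": -0.6,"z": 0,"gripper": 2},
  {"ax": 0,"ay": 0,"az": 0,"x": -3,"y": -1.7,"z": 0,"gripper": 2},
  {"ax": 0,"ay": 0,"az": 0,"x": -6,"y": -3.4,"z": 0,"gripper": 2},
  {"ax": 0,"ay": 0,"az": 0,"x": -9,"y": -5.1,"z": 0,"gripper": 2},
  {"ax": 0,"ay": 0,"az": 0,"x": -12,"y": -6.8,"z": 0,"gripper": 2},
  {"ax": 0,"ay": 0,"az": 0,"x": -15,"y": -8.5,"z": 0.5,"gripper": 2},
  {"ax": 0.005,"ay": 0,"az": 0,"x": -17.5,"y": -10,"z": 2,"gripper": 2},
  {"ax": 0.009,"ay": 0,"az": 0,"x": -19.5,"y": -11,"z": 4,"gripper": 2},
  {"ax": 0.009,"ay": 0,"az": 0,"x": -19.5,"y": -11,"z": 6,"gripper": 2},
  {"ax": 0.009,"ay": 0,"az": 0,"x": -19.5,"y": -11,"z": 7.5,"gripper": 2},
  {"ax": 0.009,"ay": 0,"az": 0,"x": -19.5,"y": -11,"z": 8,"gripper": 2},
  {"ax": 0.009,"ay": 0,"az": 0,"x": -19.5,"y": -11,"z": 8,"gripper": 2},
])

```text
clock: 24.65
position: [506.7, 169.4, 64.4]
orientation: [[-0.21, 0.978, -0.01], [0.978, 0.21, -0.003], [-0.001, -0.01, -1.0]]
ft_force: [-0.2, 0.3, -2.1]
finger_gap: 0.309
grip_force: 59.5
```

>>> arm_command([
  {"ax": 0,"ay": 0,"az": 0,"x": 0,"y": 0,"z": 0.2,"gripper": 2},
  {"ax": 0,"ay": 0,"az": 0,"x": 0,"y": 0,"z": 0.4,"gripper": 2},
  {"ax": 0,"ay": 0,"az": 0,"x": 0,"y": 0,"z": 0.5,"gripper": 2},
  {"ax": 0,"ay": 0,"az": 0,"x": 0,"y": 0,"z": 0.5,"gripper": 2},
  {"ax": 0,"ay": 0,"az": 0,"x": 0,"y": 0,"z": 0.5,"gripper": 2},
])

```text
clock: 25.15
position: [507.8, 169.5, 60.7]
orientation: [[-0.21, 0.978, -0.007], [0.978, 0.21, -0.002], [-0.001, -0.007, -1.0]]
ft_force: [-0.2, -0.2, -0.7]
finger_gap: 0.305
grip_force: 59.5
```

>>> arm_command([
  {"ax": -0.006,"ay": 0,"az": 0,"x": 0,"y": 0,"z": 0.1,"gripper": 2},
  {"ax": -0.006,"ay": 0,"az": 0,"x": 0,"y": 0,"z": 0.2,"gripper": 2},
  {"ax": -0.006,"ay": 0,"az": 0,"x": 0,"y": 0,"z": 0.3,"gripper": 2},
  {"ax": -0.006,"ay": 0,"az": 0,"x": 0,"y": 0,"z": 0.3,"gripper": 2},
])

```text
clock: 25.55
position: [507.3, 169.3, 57.2]
orientation: [[-0.209, 0.978, -0.002], [0.978, 0.209, -0.001], [-0.001, -0.002, -1.0]]
ft_force: [0.1, 0.7, -3.2]
finger_gap: 0.312
grip_force: 59.5
```

>>> arm_command([
  {"ax": 0,"ay": 0,"az": 0,"x": 0,"y": 0,"z": 0.1,"gripper": 2},
  {"ax": 0,"ay": 0,"az": 0,"x": 0,"y": 0,"z": 0.2,"gripper": 2},
  {"ax": 0,"ay": 0,"az": 0,"x": 0,"y": 0,"z": 0.2,"gripper": 2},
  {"ax": 0,"ay": 0,"az": 0,"x": 0,"y": 0,"z": 0.2,"gripper": 2},
])

```text
clock: 25.95
position: [507.5, 169.4, 55.4]
orientation: [[-0.209, 0.978, -0.002], [0.978, 0.209, -0.001], [-0.001, -0.002, -1.0]]
ft_force: [0.4, -0.1, -2.8]
finger_gap: 0.308
grip_force: 59.5
```

>>> arm_command([
  {"ax": 0,"ay": 0,"az": 0,"x": 0,"y": 0,"z": 0.1,"gripper": 2},
  {"ax": 0,"ay": 0,"az": 0,"x": 0,"y": 0,"z": 0.2,"gripper": 2},
  {"ax": 0,"ay": 0,"az": 0,"x": 0,"y": 0,"z": 0.2,"gripper": 2},
  {"ax": 0,"ay": 0,"az": 0,"x": 0,"y": 0,"z": 0.2,"gripper": 2},
])

```text
clock: 26.35
position: [507.8, 169.4, 55.2]
orientation: [[-0.209, 0.978, -0.002], [0.978, 0.209, -0.001], [-0.001, -0.002, -1.0]]
ft_force: [-4.1, -0.8, 8.0]
finger_gap: 0.311
grip_force: 60.8
```

Down. Releasing, retreating straight up and checking.

>>> arm_command([
  {"ax": 0,"ay": 0,"az": 0,"x": 0,"y": 0,"z": -0.1,"gripper": 3},
  {"ax": 0,"ay": 0,"az": 0,"x": 0,"y": 0,"z": -0.1,"gripper": 4},
  {"ax": 0,"ay": 0,"az": 0,"x": 0,"y": 0,"z": -0.1,"gripper": 5},
  {"ax": 0,"ay": 0,"az": 0,"x": 0,"y": 0,"z": -0.1,"gripper": 5.5},
  {"ax": 0,"ay": 0,"az": 0,"x": 0,"y": 0,"z": -0.1,"gripper": 5.5},
  {"ax": 0,"ay": 0,"az": 0,"x": 0,"y": 0,"z": -1,"gripper": 5.5},
  {"ax": 0,"ay": 0,"az": 0,"x": 0,"y": 0,"z": -3,"gripper": 5.5},
  {"ax": 0,"ay": 0,"az": 0,"x": 0,"y": 0,"z": -7,"gripper": 5.5},
  {"ax": 0,"ay": 0,"az": 0,"x": 0,"y": 0,"z": -12,"gripper": 5.5},
  {"ax": 0,"ay": 0,"az": 0,"x": 0,"y": 0,"z": -17,"gripper": 5.5},
  {"ax": 0,"ay": 0,"az": 0,"x": 0,"y": 0,"z": -20,"gripper": 5.5},
  {"ax": 0,"ay": 0,"az": 0,"x": 0,"y": 0,"z": -20,"gripper": 5.5},
])

```text
clock: 27.55
position: [511.7, 170.4, 261.2]
orientation: [[-0.209, 0.978, 0.012], [0.978, 0.209, 0.002], [-0.001, 0.012, -1.0]]
ft_force: [-0.4, 0.1, 0.1]
finger_gap: 0.644
grip_force: 0.0
```

Run:
```python
from h import *
for i,n in enumerate(("scene","top")):
    im=imaging.read_camera(n)[:,:,::-1]; u,v=proj(n,[550,290,30]); u,v=int(u),int(v); c=im[max(v-75,0):v+75,u-75:u+75]
    c=cv2.resize(c,(400,400),interpolation=cv2.INTER_CUBIC); o=c if i==0 else np.hstack([o,c])
cv2.imwrite("pics/g6.png",o)
```

```text
(no output)
```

View pics/g6.png

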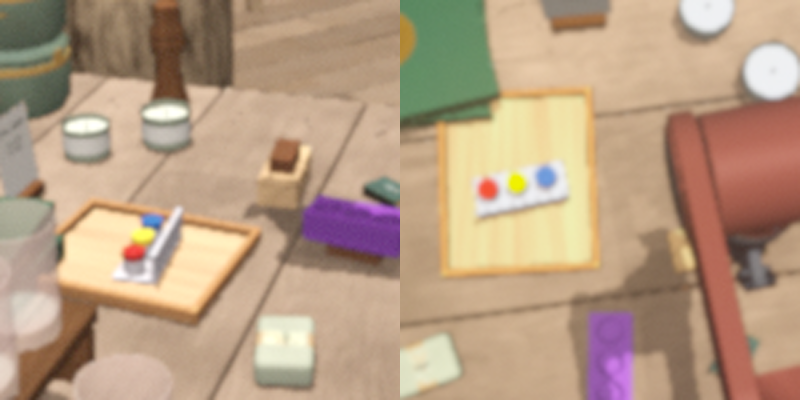

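The red, yellow and blue lids are up on the cover in the tray, at (487,188), (516,184) and (545,177) in the right crop. The rack stands flat, upside down, on bare table at (285,172) in the left crop. Handing in.

```bash
python3 -c "
from station import r
print(r.job_done())"
```

```text
the job is handed in; nothing more can be done
None
```

The job is handed in: the last picture shows the three tins standing lids-up on the cover in the tray and the empty rack flat, upside down, on bare table; I saw no other goods disturbed, though no verdict came back.

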